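Set up the carving easel and lay the paddle on it

ROBOT

A 7-joint arm with a two-finger parallel gripper is mounted at the origin on the work surface. World frame = base frame: x ahead of the robot, y to its left, z up, the work surface at z = 0. Lengths are in mm, angles in rad, forces in N, time in s.
With the tool pointing down it reaches from about 400 to 850 mm from the base axis. Payload 10.4 kg.
Tool frame: the origin (TCP) lies on the centre line of the jaws, within the pads' length; the fingertips stand 11 mm ahead of it and the grasp point (between the pads) lies 8 mm behind it (r.tip_extent is the z of the fingertips in the tool frame, in mm); z points along the fingers, y is the direction in which the jaws open and shut (so a half turn about z gives the same grasp; the last joint's range is limited). The gripper opens to 85 mm and grips with 20 to 120 N. Pads are 22 mm wide; open, the fingers measure 114 mm over their backs; the gripper's body (76 mm by 85 mm) begins 54 mm behind the grasp point. The pads swing forward as they close: fully open they stand 13 mm farther back than shut.
Start: joints at [-1.218, 0.332, -0.065, 1.46, 0.022, 1.35, -0.088], TCP at [229.374, 581.41, 242.338] pointing down, gripper open.
Joint ranges: [-2.6, 2.6], [-0.5, 2.12], [-1.47, 1.34], [0.16, 2.42], [-1.27, 4.41], [0.06, 2.06], [-2.6, 2.6]. Speed limits (rad/s): [2.22, 2.22, 2.79, 2.79, 3.14, 3.14, 3.14].

INTERFACE

Orientations are given as a 3x3 rotation matrix whose columns are the frame's x, y, z axes.
In Python, from cell import r, imaging gives the robot as it stands.
- The arm moves only by the tool carry_out, never from a script. Its arguments are lists of equal length, an entry for each row: "gripper": the opening, from 0 (shut) to 1 (fully open); "xyz": the shift along the tool's x, y, z in m, a list of three; "rot": the turn, a rotation vector about the tool's x, y, z in rad, a list of three. In form: {"gripper": [gripper, ...], "xyz": [[x, y, z], ...], "rot": [[wx, wy, wz], ...]}. A call has 1 to 20 rows; each row is the pose to reach, as a shift and turn from the pose commanded when the call began, along the tool's axes at that moment; what a row does not reach only later rows make up. A row lasts 1/10 s, in which the tool goes at most 50 mm and 8.59 degrees, less where a joint would pass 70% of its speed; a pose out of reach is approached as far as the arm can. A call with a gripper value outside its range is refused whole. The fingers move at their own pace and stop on an object; "newtons" is the grip in N (left out, the last holds). Time passes only in rows, so rows that repeat a pose let the fingers close. It gives the time, the measured TCP pose, the force and the opening at its end, in the units of the state.
- r.sense(): the state, without advancing time (a new reading comes with each control period).
- imaging.camera(name): name is "side" or "top"; returns (picture, depth): 384x512x3 uint8, red, green, blue; 384x512 float32, mm along the optical axis (not along the pixel's ray), 0 where there is no reading.
- imaging.calibration(name): a dict with "fx", "fy", "cx", "cy" (pixels), "T" (4x4, takes a point from camera to world coordinates). Camera axes: x right, y up, looking along -z (the intrinsics and any distortion apply to the point x, -y, -z); pixel columns grow to the right and rows downward; lengths in mm; the calibration is good to about 2 mm. A picture is of the moment at which its call begins. calibration takes no time and is no camera call.
- r.finish_job(): hands the job in, once; it reports no verdict.
The state is a dict: "time_s": time; "joint_positions": joint angles; "qd": joint speeds; "joint_efforts": joint torques, N m; "tool_pos": TCP position; "tool_rot": TCP orientation; "ft_force": force on the tool from outside, world axes, zero at the start; "wrist_torque": the same for the moment, N m; "finger_gap": opening from 0.0 (shut) to 1.0 (fully open).
Only numpy, scipy, OpenCV 4.12 (cv2) and the standard library are available. Lean on these libraries where they do the work, as an engineer would, in place of code of your own. Each camera call takes 0.05 s, during which the arm holds its last target.

TASK

First raise the easel's stiff-hinged board by its grip until its face lies in line with the slanting side cheeks (35 degrees) and let go so that it stays there. Then pull the wooden paddle out from under the low shelf, put it down on the bench and let go, take it again by the handle and lay it flat on the raised board, blade between the two fences with its end against the bottom ledge and the handle pointing up the slope, without shifting the board. Leave the bowl, jar and plaster block where they are.

Things in the scene. Friction and masses are not known exactly. Their poses are not given: they have to be found in the camera images.
- board (a joint): angle of the easel board, rad: 0 = lying flat (closed), grows as its far edge is raised, up to 1.2; the wanted angle is 0.61 (35 degrees). The hinge is stiff (friction about 2.2 N m): about 14 N upward at the grip raises it and it stays where it is left, but a push of more than about 10 N down where the handle is to lie moves it.
- board_seat (a point): point on the upper face of the easel's plywood board, at the middle of the inner face of the 18 mm high bottom ledge. Axes turn with the board: x up the slope, y across, z out of the face. Two fences 19 mm high, 14 mm wide run along x from 2 to 102 mm, 70 mm apart inside, leaving no finger room beside a blade. Board 225 x 160 x 12 mm, from x = -16 to 209 mm.
- board_hinge (a point): middle of the easel board's hinge line, which runs along y, 35 mm above the bench: 16 mm behind board_seat in its x and 12 mm below it in its z. Axes do not turn with the board: x level, away from the hinge towards the board's free end, z up.
- cheek (a point): middle of the upper edge of one of the two fixed slanting wooden cheek rails beside the board (12 mm thick, 220 mm long, 96 mm either side of the board's middle). x points up along the rail, at 35 degrees: the board is right when its upper face is level with these edges.
- board_fin (a point): middle of the grip on the easel board: an upright wooden fin at the far end of the board, 30 mm long in x, 14 mm thick in y, standing 42 mm out of the face; this point is 24 mm above the board's face and 208 mm from the hinge (192 mm from board_seat) in x. Axes as board_seat.
- shelf_front (a point): point on the bench under the middle of the front edge of the low fixed wooden shelf; x points in under the shelf, y along its front edge, z up. The shelf board is 130 mm deep, 200 mm wide, its underside 44 mm and its top 60 mm above the bench; its two side feet stand at y = -88 and +88 mm (18 mm thick).
- paddle_blade (a point): centre of the blade of the loose pale wooden paddle (about 0.11 kg): blade 100 mm long (x), 60 mm wide (y), 18 mm thick (z); x points towards the handle. It lies flat on the bench, the handle hidden under the shelf and the blade sticking out in front.
- paddle_handle (a point): middle of the handle of the paddle, 80 mm from the blade's centre along x: the handle is a bar 24 mm wide, 22 mm thick and 60 mm long (from 50 to 110 mm from the blade's centre), its underside level with the blade's. Axes as paddle_blade.
- bowl: small white bowl, 76 mm wide, 40 mm high, standing on the shelf with its centre 82 mm behind the front edge; origin at its underside. To be left alone.
- glaze_jar: white jar, 72 mm wide, 100 mm high; origin at its underside. To be left alone.
- plaster_block: plaster block 150 x 50 x 40 mm; origin at its underside. To be left alone.
Things that resemble listed ones, but are neither listed nor needed, are in the scene too. Several things look just like the part that bears paddle_blade: the one meant starts farthest to the robot's left.

How it is judged:
By the outcome, as a careful person would: the job done as asked, in the order asked, and still so for the second after the job is handed in, with the robot touching nothing.
It also fails if it takes over 72 s, if anything falls off the work surface, if the arm or the gripper's body presses on something with over 40 N, if the wrist force passes 120 N, or if a joint passes its speed limit or range.

## Working session

There is one attempt and no reset: what is moved stays moved. The work goes in short steps, Python scripts to look and compute and a tool call to move; the robot and the scene stay as the last step left them, time stands still between calls to the robot, and variables do not carry over. Pictures are saved under pics/ and viewed, and the job is handed in when it is done.

Besides the shell and the picture viewer there is one more tool, called after "Request:" as name(argument=value, ...) on one line, values as JSON. carry_out: Moves the arm, as the interface text tells. Its arguments: {"type":"object","properties":{"gripper":{"type":"array","items":{"type":"number"}},"xyz":{"type":"array","items":{"type":"array","items":{"type":"number"}}},"rot":{"type":"array","items":{"type":"array","items":{"type":"number"}}},"newtons":{"type":"number"}},"required":["gripper","xyz","rot"]}

```bash
ls; mkdir -p pics; python3 - <<'E'
from cell import r, imaging
import cv2, numpy as np
s=r.sense(); print(s)
for n in ("side","top"):
    p,d=imaging.camera(n)
    cv2.imwrite(f"pics/{n}0.png",p[:,:,::-1]); np.savez(f"{n}0.npz",p=p,d=d)
    c=imaging.calibration(n); print(n,c, d.min(),d.max())
print(r.tip_extent)
E
```

```text
pics
{'time_s': 0.0, 'joint_positions': array([-1.21758768,  0.33287642, -0.06469884,  1.46093745,  0.02158817,
        1.34989723, -0.08852416]), 'qd': array([ 0.00094319, -0.00060503,  0.00086851, -0.00084275, -0.00133734,
        0.00171386,  0.00113483]), 'joint_efforts': array([ 2.35214668e-05, -6.25446224e+01,  4.93178784e-02, -3.91609240e+01,
        1.62019115e-02,  9.87379288e-03, -4.48430251e-05]), 'tool_pos': array([229.26045628, 581.0483121 , 241.51492014]), 'tool_rot': array([[-9.30208594e-01,  3.67030993e-01, -4.71164766e-04],
       [ 3.67031291e-01,  9.30207626e-01, -1.34324886e-03],
       [-5.47329046e-05, -1.42243385e-03, -9.99998987e-01]]), 'ft_force': array([-0.3179149 ,  0.56179057, -0.19891685]), 'wrist_torque': array([-0.02336616,  0.00641821, -0.00237091]), 'finger_gap': 1.0021850267049213}
side {'fx': 372.76500148240024, 'fy': 372.76500148240024, 'cx': 256.88414375876977, 'cy': 189.73929171096447, 'T': array([[ 9.08378997e-01,  3.31510250e-01, -2.54850059e-01,
         2.31418981e+02],
       [-4.18025417e-01,  7.05212063e-01, -5.72652335e-01,
        -6.84322834e+02],
       [-1.01167829e-02,  6.26719156e-01,  7.79179537e-01,
         9.88472083e+02],
       [ 0.00000000e+00,  0.00000000e+00,  0.00000000e+00,
         1.00000000e+00]])} 0.0 3114.553
top {'fx': 421.7982890032914, 'fy': 421.7982890032914, 'cx': 255.69930515740657, 'cy': 186.67684093743347, 'T': array([[-2.65939356e-02,  9.89794205e-01, -1.40000694e-01,
         3.19100449e+02],
       [-9.99622539e-01, -2.53652111e-02,  1.05539365e-02,
        -1.71021947e+01],
       [ 6.89507803e-03,  1.40228520e-01,  9.90095157e-01,
         1.63205618e+03],
       [ 0.00000000e+00,  0.00000000e+00,  0.00000000e+00,
         1.00000000e+00]])} 0.0 2600.0266
11.0
```

View pics/side0.png

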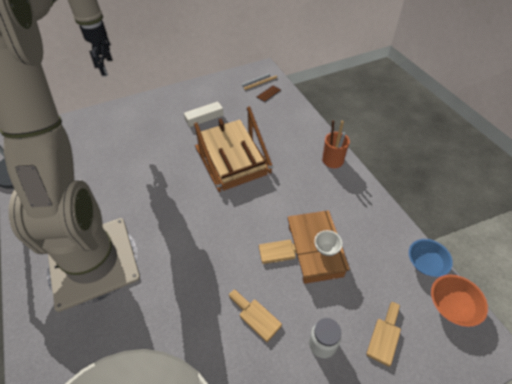

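View pics/top0.png

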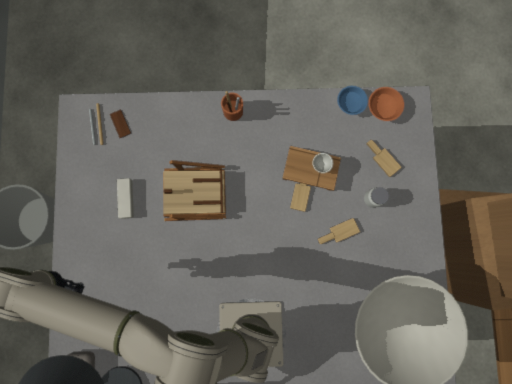

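```bash
cat > h.py <<'E'
import numpy as np, cv2
from cell import r, imaging
def xyz(n,d):
    c=imaging.calibration(n); v,u=np.mgrid[:d.shape[0],:d.shape[1]]
    P=np.stack([(u-c['cx'])/c['fx']*d,-(v-c['cy'])/c['fy']*d,-d],-1)
    W=P@c['T'][:3,:3].T+c['T'][:3,3]; W[d<=0]=np.nan; return W
def ray(n,u,v,z):
    c=imaging.calibration(n); k=np.array([(u-c['cx'])/c['fx'],-(v-c['cy'])/c['fy'],-1.])
    D=c['T'][:3,:3]@k; o=c['T'][:3,3]; return o+D*(z-o[2])/D[2]
def proj(n,p):
    c=imaging.calibration(n); q=np.linalg.inv(c['T'])@np.append(p,1); 
    return c['cx']+c['fx']*q[0]/-q[2], c['cy']-c['fy']*q[1]/-q[2]
def shot(n,tag):
    p,d=imaging.camera(n); np.savez(f"{n}{tag}.npz",p=p,d=d); return p,d
def crop(p,u0,u1,v0,v1,k,fn):
    cv2.imwrite(fn,cv2.resize(p[v0:v1,u0:u1,::-1],None,fx=k,fy=k,interpolation=cv2.INTER_CUBIC))
E
python3 - <<'E'
from h import *
a=np.load('side0.npz');b=np.load('top0.npz')
crop(a['p'],175,285,65,195,4,'pics/s_easel.png')
crop(b['p'],110,240,150,230,6,'pics/t_easel.png')
crop(a['p'],220,360,200,340,4,'pics/s_sh.png')
crop(b['p'],270,370,135,255,5,'pics/t_sh.png')
W=xyz('top',b['d']); V=xyz('side',a['d'])
print('bench z',np.round(W[250,120:200:20,2]),np.round(V[300,180:200:5,2]))
np.set_printoptions(suppress=True,linewidth=200)
print(np.round(W[185:205:4,160:230:3,2]))
for u,v in [(165,195),(220,195),(193,170),(193,218)]: print(u,v,W[v,u].round())
E
```

```text
bench z [ 1.  3. -1.  2.] [-3.  0.  0.  2.]
[[  2.  89.  73.  88.  81.  79.  75.  73.  65.  76.  74.  63.  57.  62.  67.  54.  61.  54.  57.  51.  56.  43.   3.  -6.]
 [ -5.  35. 114. 122.  79.  78.  76.  76.  63.  67.  66.  58.  62.  60.  60.  59.  51.  56.  49.  55.  66.  45.  -9.   2.]
 [ -4.  31.  91.  91.  75.  76.  74.  73.  65.  69.  68.  69.  64.  61.  60.  55.  57.  53.  55.  51.  67.  43.   1.   2.]
 [  7.  29.  82.  87.  81.  72.  67.  75.  72.  69.  67.  64.  70.  60.  64.  59.  56.  49.  48.  49.  62.  50.  -1.   4.]
 [ -2.  31.  79.  84.  77.  74.  70.  70.  80.  64.  73.  82.  83.  83.  81.  80.  82.  76.  71.  75.  60.  43.  -1.   5.]]
165 195 [516. 302.  82.]
220 195 [513. 101.  65.]
193 170 [619. 207.  20.]
193 218 [433. 208.  19.]
```

View pics/s_easel.png

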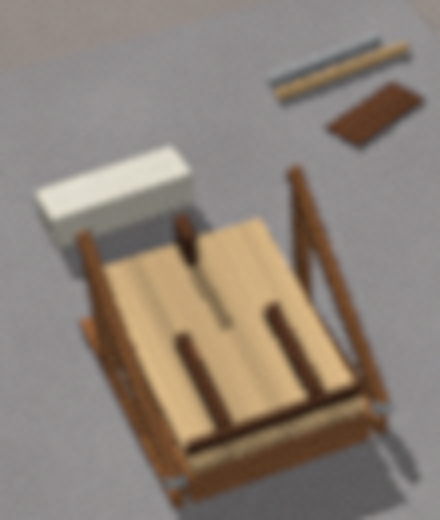

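View pics/t_easel.png

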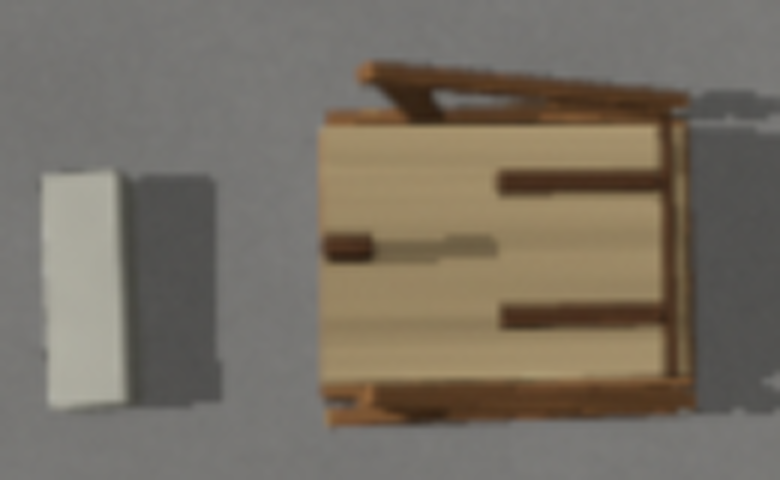

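View pics/s_sh.png

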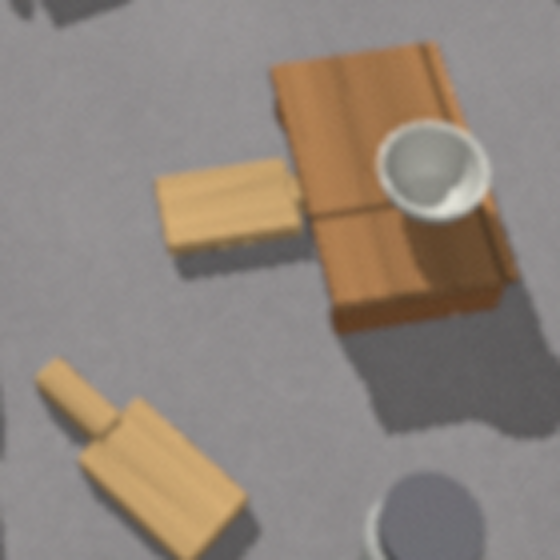

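View pics/t_sh.png

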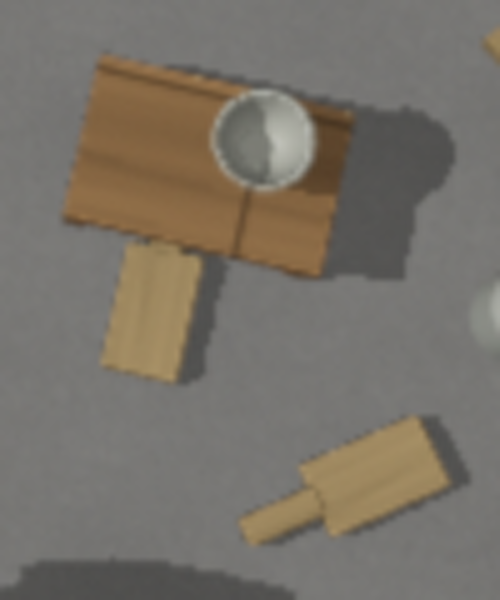

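```bash
cat >> h.py <<'E'
def pale(p):
    h=cv2.cvtColor(p,cv2.COLOR_RGB2HSV); 
    return (h[...,0]>12)&(h[...,0]<25)&(h[...,1]>70)&(h[...,2]>105)
def raypl(n,u,v,pl):  # plane z=a x+b y+c
    c=imaging.calibration(n); k=np.array([(u-c['cx'])/c['fx'],-(v-c['cy'])/c['fy'],-1.])
    D=c['T'][:3,:3]@k; o=c['T'][:3,3]; t=-(o[2]-pl[0]*o[0]-pl[1]*o[1]-pl[2])/(D[2]-pl[0]*D[0]-pl[1]*D[1]); return o+D*t
def board_plane(tag):
    out={}
    for n,(u0,u1,v0,v1) in dict(side=(195,275,110,190),top=(163,225,165,220)).items():
        z=np.load(f'{n}{tag}.npz'); m=np.zeros(z['d'].shape,bool); m[v0:v1,u0:u1]=pale(z['p'])[v0:v1,u0:u1]
        m=cv2.erode(m.astype(np.uint8),np.ones((3,3)))>0
        P=xyz(n,z['d'])[m]; P=P[(P[:,0]>440)&(P[:,0]<600)&(P[:,1]>110)&(P[:,1]<320)]
        for _ in range(5):
            A=np.c_[P[:,:2],np.ones(len(P))]; pl=np.linalg.lstsq(A,P[:,2],rcond=None)[0]; e=P[:,2]-A@pl; P=P[abs(e)<2.5*e.std()]
        out[n]=pl; print(n,len(P),pl,'ang',np.arctan(np.hypot(*pl[:2])),'std',e.std(),'z at (516,200)',pl@[516,200,1])
    return out
E
python3 - <<'E'
from h import *
o=board_plane('0')
for lab,u,v in [('far x+',320,125),('near? hinge x+',690,125),('hinge x-',690,378),('far x-',320,385),('ledge in x+',662,125),('ledge in x-',664,378),('fence end',500,183),('fence end2',500,315)]:
    print(lab,[raypl('top',u/6+110-.4,v/6+150-.4,o[k]).round(1) for k in o])
print('fin top', raypl('top',348/6+109.6,247/6+149.6,o['top']+[0,0,42]))
b=np.load('top0.npz'); m=pale(b['p']).astype(np.uint8)
n,l,st,ce=cv2.connectedComponentsWithStats(m)
for i in range(1,n):
    if st[i,4]>60:
        c,_=cv2.findContours((l==i).astype(np.uint8),0,1); print(st[i],ce[i],cv2.minAreaRect(c[0]), ray('top',*ce[i],18).round(1))
a=np.load('side0.npz'); m=pale(a['p']).astype(np.uint8)
n,l,st,ce=cv2.connectedComponentsWithStats(m)
for i in range(1,n):
    if st[i,4]>60:
        c,_=cv2.findContours((l==i).astype(np.uint8),0,1); print(st[i],ce[i],cv2.minAreaRect(c[0]), ray('side',*ce[i],18).round(1))
E
```

```text
side 1525 [-4.27188021e-04  1.66217216e-01  3.35816611e+01] ang 0.16471187628491935 std 2.0695541045849066 z at (516,200) 66.60467526396636
top 1751 [-1.89128081e-03  1.63586222e-01  3.34165942e+01] ang 0.1621606466481877 std 3.5539257720719726 z at (516,200) 65.1579377372569
far x+ [array([607.7, 309.7,  84.8]), array([608.1, 310.1,  83. ])]
near? hinge x+ [array([608.8,  82.9,  47.1]), array([609. ,  83. ,  45.8])]
hinge x- [array([447.7,  85.5,  47.6]), array([447.8,  85.6,  46.6])]
far x- [array([446.3, 309.1,  84.8]), array([446.5, 309.4,  83.2])]
ledge in x+ [array([608.7, 100.5,  50. ]), array([609. , 100.6,  48.7])]
ledge in x- [array([448. , 101.6,  50.3]), array([448. , 101.7,  49.2])]
fence end [array([571.4, 201. ,  66.7]), array([571.6, 201.2,  65.3])]
fence end2 [array([488.4, 201.5,  66.9]), array([488.6, 201.7,  65.5])]
fin top [526.00592638 284.94993367 121.03565243]
[ 97 104   6  41  92] [ 99.09782609 124.36956522] ((99.04951477050781, 123.99505615234375), (40.199501037597656, 2.288585662841797), 84.2894058227539) [810.8 575.5  18. ]
[367 140  34  37 513] [384.17348
[... 1235 characters left out ...]
3  18. ]
[335 121   9  27  83] [338.96385542 134.01204819] ((339.058837890625, 133.76470947265625), (3.395498752593994, 26.678918838500977), 14.03624439239502) [943.2 142.7  18. ]
[ 259  211   78   66 2521] [300.94168981 243.02221341] ((298.48284912109375, 246.14273071289062), (62.60373306274414, 78.87675476074219), 80.90972137451172) [ 582.6 -213.1   18. ]
[ 229  290   53   52 1125] [256.49955556 316.35822222] ((253.25003051757812, 312.2500305175781), (60.10407257080078, 24.041629791259766), 45.0) [ 369.7 -358.    18. ]
[ 367  302   34   64 1264] [385.01661392 337.08702532] ((386.734375, 332.45501708984375), (26.896455764770508, 61.83137512207031), 17.744670867919922) [ 642.1 -542.9   18. ]
```

```bash
cat >> h.py <<'E'
from scipy.spatial.transform import Rotation as Ro
def go(p,R,base=None):
    s=r.sense() if base is None else base
    Rn=s['tool_rot']; p=np.array(p,float)
    print('xyz m',np.round(Rn.T@(p-s['tool_pos'])/1000,4),'rot',np.round(Ro.from_matrix(Rn.T@R).as_rotvec(),4), 't',round(s['time_s'],2))
def Rb(th,yaw=0): # tool aligned with board at angle th: x up-slope, z into face
    c,s=np.cos(th),np.sin(th); R=np.array([[0,1,0],[c,0,s],[s,0,-c]]).astype(float)
    return Ro.from_euler('z',yaw).as_matrix()@R
def fin(th,hy=87.,hz=35.,x=527.,back=0.):
    c,s=np.cos(th),np.sin(th); n=np.array([0,-s,c]); 
    return np.array([x,hy+208*c-36*s,hz+208*s+36*c])-8*n+back*n
E
python3 - <<'E'
from h import *
print('det',np.linalg.det(Rb(.16)))
# fin top in both views
zt=35+208*np.sin(.163)+54*np.cos(.163)
print(ray('side',187/4+174.6,222/4+64.6,zt),ray('top',348/6+109.6,247/6+149.6,zt), proj('side',fin(.163)+[0,0,26]))
go([527,271.5,240],Rb(.163)); go(fin(.163,back=100),Rb(.163))
# paddle/shelf
for u,v in [(103,365),(177,382),(127,242),(202,256)]: print('pad',ray('top',u/5+269.6,v/5+134.6,18).round(1))
for u,v in [(155,180),(283,160),(298,233),(172,250)]: print('padS',ray('side',u/4+219.6,v/4+199.6,18).round(1))
for u,v in [(63,220),(322,277),(100,55)]: print('shelf',ray('top',u/5+269.6,v/5+134.6,60).round(1))
for u,v in [(272,68),(335,310),(430,42)]: print('shelfS',ray('side',u/4+219.6,v/4+199.6,60).round(1))
E
```

```text
det 0.9999999999999999
[533.09004298 291.03540123 122.03829065] [525.86863418 284.74950687 122.03829065] (np.float64(220.06734958706065), np.float64(121.08658775873481))
xyz m [-0.3905 -0.1787  0.0019] rot [-0.0984  0.1439  1.1921] t 0.1
xyz m [-0.3906 -0.1787  0.0468] rot [-0.0984  0.1439  1.1921] t 0.1
pad [ 462.8 -164.6   18. ]
pad [ 448.3 -220.9   18. ]
pad [ 557.8 -186.8   18. ]
pad [ 545.4 -244.5   18. ]
padS [ 464.9 -164.    18. ]
padS [ 559.5 -189.2   18. ]
padS [ 540.5 -248.2   18. ]
padS [ 451.6 -221.9   18. ]
shelf [ 569.6 -134.7   60. ]
shelf [ 521.2 -328.2   60. ]
shelf [ 696.5 -167.5   60. ]
shelfS [ 575.5 -135.9   60. ]
shelfS [ 522.2 -328.6   60. ]
shelfS [ 695.9 -165.7   60. ]
```

Request:
carry_out(gripper=[1, 1, 1, 1, 1, 0.6, 0.6, 0.6, 0.6, 0.6, 0.6, 0.6, 0.6], xyz=[[-0.39, -0.179, 0.002], [-0.39, -0.179, 0.002], [-0.39, -0.179, 0.002], [-0.39, -0.179, 0.002], [-0.39, -0.179, 0.002], [-0.39, -0.179, 0.002], [-0.39, -0.179, 0.002], [-0.39, -0.179, 0.002], [-0.39, -0.179, 0.002], [-0.39, -0.179, 0.002], [-0.3905, -0.1787, 0.0468], [-0.3905, -0.1787, 0.0468], [-0.3905, -0.1787, 0.0468]], rot=[[-0.0984, 0.1439, 1.1921], [-0.0984, 0.1439, 1.1921], [-0.0984, 0.1439, 1.1921], [-0.0984, 0.1439, 1.1921], [-0.0984, 0.1439, 1.1921], [-0.0984, 0.1439, 1.1921], [-0.0984, 0.1439, 1.1921], [-0.0984, 0.1439, 1.1921], [-0.0984, 0.1439, 1.1921], [-0.0984, 0.1439, 1.1921], [-0.0984, 0.1439, 1.1921], [-0.0984, 0.1439, 1.1921], [-0.0984, 0.1439, 1.1921]], newtons=60)

```text
time_s: 1.4
tool_pos: [526.0, 272.4, 195.4]
tool_rot: [[-0.001, 1.0, -0.002], [0.987, 0.001, 0.163], [0.163, -0.002, -0.987]]
ft_force: [-0.6, -0.2, 0.5]
finger_gap: 0.597
```

```bash
python3 - <<'E'
from h import *
s=r.sense(); print(s['tool_pos'],s['joint_positions'].round(2),s['finger_gap'],r.tip_extent,s['ft_force'])
go(fin(.163),Rb(.163))
p,d=shot('side',1); crop(p,150,310,40,200,4,'pics/s1.png')
E
```

```text
[526.04426108 272.40809996 195.38264233] [-0.74  0.25  0.31  1.7  -0.24  1.15 -0.34] 0.5965723783931546 11.0 [-0.58638542 -0.16596271  0.52714898]
xyz m [-0.001   0.0011  0.1002] rot [-0.0018 -0.0003  0.0011] t 1.4
```

View pics/s1.png

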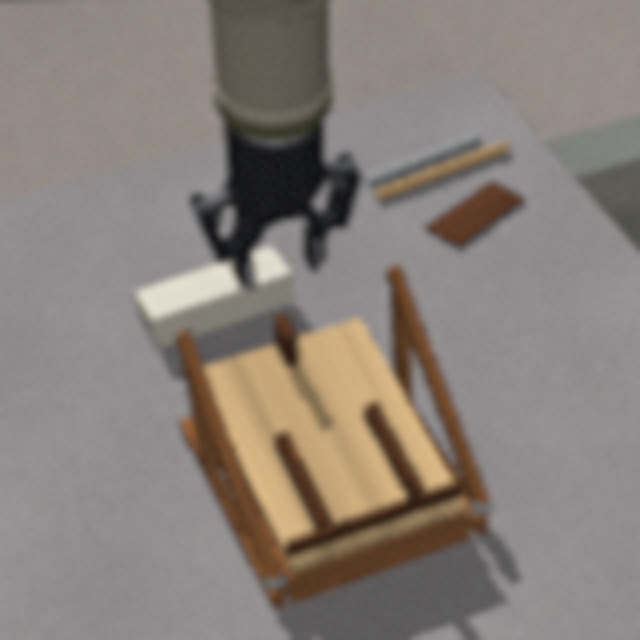

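Request:
carry_out(gripper=[0.6, 0.6, 0.6, 0.6, 0.6, 0.6, 0.0, 0.0, 0.0, 0.0, 0.0, 0.0], xyz=[[-0.001, 0.002, 0.04], [-0.001, 0.002, 0.06], [-0.001, 0.002, 0.08], [-0.001, 0.002, 0.09], [-0.001, 0.002, 0.097], [-0.001, 0.002, 0.097], [-0.001, 0.002, 0.097], [-0.001, 0.002, 0.097], [-0.001, 0.002, 0.097], [-0.001, 0.002, 0.097], [-0.001, 0.002, 0.097], [-0.001, 0.002, 0.097]], rot=[[0, 0, 0], [0, 0, 0], [0, 0, 0], [0, 0, 0], [0, 0, 0], [0, 0, 0], [0, 0, 0], [0, 0, 0], [0, 0, 0], [0, 0, 0], [0, 0, 0], [0, 0, 0]])

```text
time_s: 2.65
tool_pos: [530.2, 286.8, 100.8]
tool_rot: [[-0.0, 1.0, 0.003], [0.986, -0.0, 0.164], [0.164, 0.003, -0.986]]
ft_force: [3.4, -0.5, 6.1]
finger_gap: 0.151
```

```bash
python3 - <<'E'
from h import *
s=r.sense(); print(s['tool_pos'],s['finger_gap'],r.tip_extent,s['ft_force'])
p,d=shot('side',2); crop(p,170,290,70,190,4,'pics/s2.png')
E
```

```text
[530.17954382 286.81953092 100.76294577] 0.15088396738542673 11.0 [ 3.43782499 -0.49134416  6.06458214]
```

View pics/s2.png

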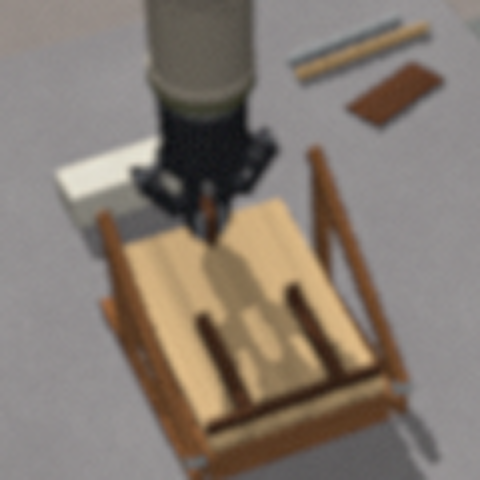

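```bash
python3 - <<'E'
import numpy as np
for i in range(1,15):
    D=.45*i/14; c,s=np.cos(D),np.sin(D)
    print([round((207.9*(c-1)-32.2*s)/1e3,4),0,round(-(207.9*s+32.2*(c-1))/1e3,4)],round(D,4))
E
```

```text
[np.float64(-0.0011), 0, np.float64(-0.0067)] 0.0321
[np.float64(-0.0025), 0, np.float64(-0.0133)] 0.0643
[np.float64(-0.0041), 0, np.float64(-0.0199)] 0.0964
[np.float64(-0.0058), 0, np.float64(-0.0264)] 0.1286
[np.float64(-0.0078), 0, np.float64(-0.0329)] 0.1607
[np.float64(-0.01), 0, np.float64(-0.0392)] 0.1929
[np.float64(-0.0124), 0, np.float64(-0.0456)] 0.225
[np.float64(-0.015), 0, np.float64(-0.0518)] 0.2571
[np.float64(-0.0178), 0, np.float64(-0.058)] 0.2893
[np.float64(-0.0208), 0, np.float64(-0.064)] 0.3214
[np.float64(-0.024), 0, np.float64(-0.07)] 0.3536
[np.float64(-0.0274), 0, np.float64(-0.0759)] 0.3857
[np.float64(-0.031), 0, np.float64(-0.0816)] 0.4179
[np.float64(-0.0347), 0, np.float64(-0.0872)] 0.45
```

Request:
carry_out(gripper=[0, 0, 0, 0, 0, 0, 0, 0, 0, 0, 0, 0, 0, 0, 0, 0], xyz=[[-0.0011, 0, -0.0067], [-0.0025, 0, -0.0133], [-0.0041, 0, -0.0199], [-0.0058, 0, -0.0264], [-0.0078, 0, -0.0329], [-0.01, 0, -0.0392], [-0.0124, 0, -0.0456], [-0.015, 0, -0.0518], [-0.0178, 0, -0.058], [-0.0208, 0, -0.064], [-0.024, 0, -0.07], [-0.0274, 0, -0.0759], [-0.031, 0, -0.0816], [-0.0347, 0, -0.0872], [-0.0347, 0, -0.0872], [-0.0347, 0, -0.0872]], rot=[[0, 0.0321, 0], [0, 0.0643, 0], [0, 0.0964, 0], [0, 0.1286, 0], [0, 0.1607, 0], [0, 0.1929, 0], [0, 0.225, 0], [0, 0.2571, 0], [0, 0.2893, 0], [0, 0.3214, 0], [0, 0.3536, 0], [0, 0.3857, 0], [0, 0.4179, 0], [0, 0.45, 0], [0, 0.45, 0], [0, 0.45, 0]])

```text
time_s: 4.3
tool_pos: [530.5, 237.8, 180.6]
tool_rot: [[0.0, 1.0, 0.004], [0.817, -0.002, 0.577], [0.577, 0.003, -0.817]]
ft_force: [8.5, -0.6, 0.3]
finger_gap: 0.156
```

```bash
python3 - <<'E'
from h import *
s=r.sense(); print(s['tool_pos'],s['finger_gap'],s['ft_force'],s['wrist_torque'])
v=s['tool_pos']-[0,87,35]; print('arc angle',np.arctan2(v[2],v[1])-np.arctan2(32.2,207.9), 'rad',np.hypot(v[1],v[2]), 'tool tilt',np.arctan2(s['tool_rot'][2,0],s['tool_rot'][1,0]))
p,d=shot('side',3); crop(p,170,290,50,190,4,'pics/s3.png'); shot('top',3)
try: board_plane(3)
except Exception as e: print(e)
E
```

```text
[530.50344389 237.84617088 180.64076575] 0.15552111890607015 [ 8.51219865 -0.55349735  0.28940495] [-0.23403455 -0.98498576 -0.43566381]
arc angle 0.6141818032886127 rad 209.6802325383989 tool tilt 0.6147881619102713
side 1774 [-7.37081853e-03  7.11082697e-01 -9.99757182e+00] ang 0.6181507256211373 std 2.8337133431498964 z at (516,200) 128.4156252210344
top 439 [ 7.65154524e-04  7.17402960e-01 -1.62701939e+01] ang 0.622310836131929 std 3.3055888820224304 z at (516,200) 127.60521797843495
```

View pics/s3.png

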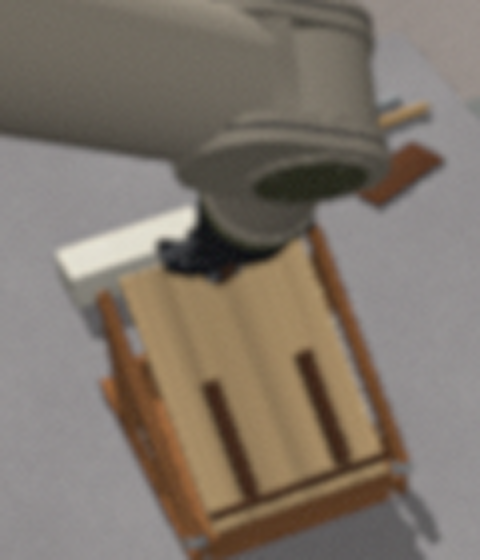

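Request:
carry_out(gripper=[0.4, 0.6, 0.6, 0.6, 0.6, 0.6, 0.6, 0.6, 0.6], xyz=[[0, 0, 0], [0, 0, 0], [0, 0, 0], [0, 0, 0], [0, 0, -0.02], [0, 0, -0.05], [0, 0, -0.09], [0, 0, -0.13], [0, 0, -0.13]], rot=[[0, 0, 0], [0, 0, 0], [0, 0, 0], [0, 0, 0], [0, 0, 0], [0, 0, 0], [0, 0, 0], [0, 0, 0], [0, 0, 0]])

```text
time_s: 5.3
tool_pos: [531.3, 159.9, 291.0]
tool_rot: [[-0.0, 1.0, 0.009], [0.817, -0.005, 0.577], [0.577, 0.007, -0.817]]
ft_force: [0.8, -0.3, -0.3]
finger_gap: 0.597
```

```bash
python3 - <<'E'
from h import *
s=r.sense(); print(s['tool_pos'],s['finger_gap'],s['ft_force'])
a=-.234
# tool x along paddle x, z down, y = z x x
x=np.array([np.cos(a),np.sin(a),0]); z=np.array([0,0,-1.]); R=np.c_[x,np.cross(z,x),z]
c=np.array([503.6,-204.2,0])
g=c-x*12
print(g); go(g+[0,0,150],R)
E
```

```text
[531.31333886 159.85278623 290.98531464] 0.5968131820225899 [ 0.78770642 -0.27790063 -0.28889182]
[ 491.92703962 -201.41755574    0.        ]
xyz m [-0.3764 -0.0386 -0.0936] rot [-0.5462 -0.4441  1.7383] t 5.3
```

Request:
carry_out(gripper=[1, 1, 1, 1, 1, 1, 1, 1, 1, 1, 1, 1, 1, 1, 1, 1], xyz=[[-0.3764, -0.0386, -0.0936], [-0.3764, -0.0386, -0.0936], [-0.3764, -0.0386, -0.0936], [-0.3764, -0.0386, -0.0936], [-0.3764, -0.0386, -0.0936], [-0.3764, -0.0386, -0.0936], [-0.3764, -0.0386, -0.0936], [-0.3764, -0.0386, -0.0936], [-0.3764, -0.0386, -0.0936], [-0.3764, -0.0386, -0.0936], [-0.3764, -0.0386, -0.0936], [-0.3764, -0.0386, -0.0936], [-0.3764, -0.0386, -0.0936], [-0.3764, -0.0386, -0.0936], [-0.3764, -0.0386, -0.0936], [-0.3764, -0.0386, -0.0936]], rot=[[-0.5462, -0.4441, 1.7383], [-0.5462, -0.4441, 1.7383], [-0.5462, -0.4441, 1.7383], [-0.5462, -0.4441, 1.7383], [-0.5462, -0.4441, 1.7383], [-0.5462, -0.4441, 1.7383], [-0.5462, -0.4441, 1.7383], [-0.5462, -0.4441, 1.7383], [-0.5462, -0.4441, 1.7383], [-0.5462, -0.4441, 1.7383], [-0.5462, -0.4441, 1.7383], [-0.5462, -0.4441, 1.7383], [-0.5462, -0.4441, 1.7383], [-0.5462, -0.4441, 1.7383], [-0.5462, -0.4441, 1.7383], [-0.5462, -0.4441, 1.7383]])

```text
time_s: 6.9
tool_pos: [490.1, -198.5, 145.6]
tool_rot: [[0.974, -0.226, -0.007], [-0.226, -0.974, 0.0], [-0.007, 0.002, -1.0]]
ft_force: [0.5, -0.2, -0.4]
finger_gap: 1.003
```

```bash
python3 - <<'E'
from h import *
s=r.sense(); print(s['tool_pos'],s['finger_gap'],s['ft_force'],s['joint_positions'].round(2))
a=-.234
x=np.array([np.cos(a),np.sin(a),0]); z=np.array([0,0,-1.]); R=np.c_[x,np.cross(z,x),z]
c=np.array([503.6,-204.2,0])
g=c-x*12
go(g+[0,0,16],R)
p,d=shot('side',4); q,e=shot('top',4); board_plane(4)
crop(p,190,350,180,320,4,'pics/s4.png'); crop(q,110,240,150,230,6,'pics/t4.png')
E
```

```text
[ 490.11581207 -198.51840095  145.64202297] 1.0028682394655057 [ 0.5210722  -0.24067875 -0.43827173] [-0.33  0.24  0.72  1.86 -0.17  1.11 -1.35]
xyz m [0.0033 0.0022 0.1296] rot [0.0015 0.0066 0.006 ] t 6.9
side 561 [ 3.91968138e-04  7.12564403e-01 -1.43851978e+01] ang 0.6191088423090829 std 2.8413546779079417 z at (516,200) 128.32993840576214
top 1088 [-2.46491823e-03  7.08433685e-01 -1.22303569e+01] ang 0.6163666134692004 std 3.5988018007469127 z at (516,200) 128.1844823555898
```

View pics/s4.png

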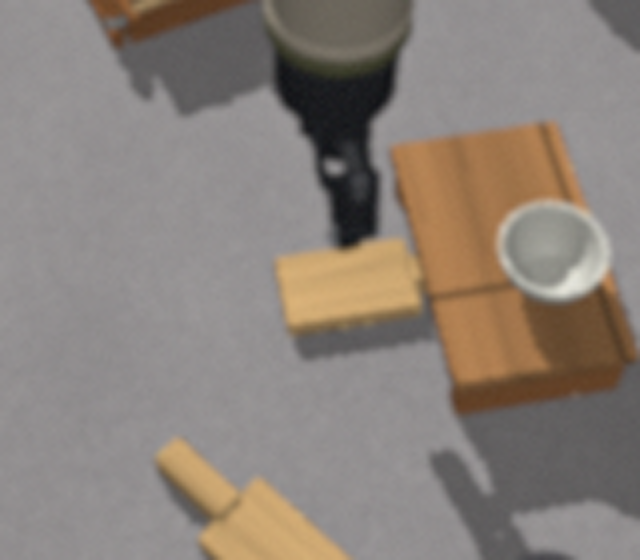

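View pics/t4.png

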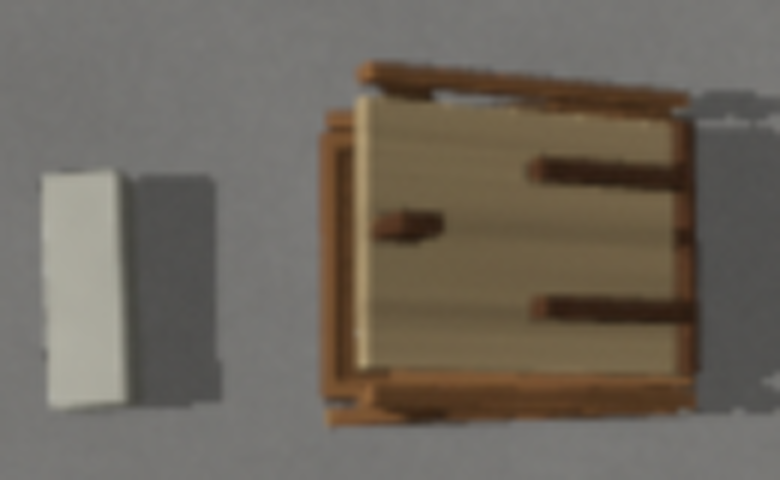

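Request:
carry_out(gripper=[1, 1, 1, 1, 1, 1, 0.5, 0.5, 0.5, 0.5, 0.5], xyz=[[0.0033, 0.0022, 0.05], [0.0033, 0.0022, 0.09], [0.0033, 0.0022, 0.115], [0.0033, 0.0022, 0.125], [0.0033, 0.0022, 0.1305], [0.0033, 0.0022, 0.1305], [0.0033, 0.0022, 0.1305], [0.0033, 0.0022, 0.1305], [0.0033, 0.0022, 0.1305], [0.0033, 0.0022, 0.1305], [0.0033, 0.0022, 0.1305]], rot=[[0.0015, 0.0066, 0.006], [0.0015, 0.0066, 0.006], [0.0015, 0.0066, 0.006], [0.0015, 0.0066, 0.006], [0.0015, 0.0066, 0.006], [0.0015, 0.0066, 0.006], [0.0015, 0.0066, 0.006], [0.0015, 0.0066, 0.006], [0.0015, 0.0066, 0.006], [0.0015, 0.0066, 0.006], [0.0015, 0.0066, 0.006]], newtons=50)

```text
time_s: 8.1
tool_pos: [493.2, -201.3, 16.8]
tool_rot: [[0.972, -0.233, 0.002], [-0.233, -0.972, -0.0], [0.002, -0.0, -1.0]]
ft_force: [-2.5, 1.1, 9.2]
finger_gap: 0.682
```

```bash
python3 - <<'E'
from h import *
s=r.sense(); print(s['tool_pos'],s['finger_gap'],r.tip_extent,s['ft_force'])
p,d=shot('side',5); crop(p,220,340,190,300,5,'pics/s5.png')
E
```

```text
[ 493.15855568 -201.33031098   16.7819363 ] 0.6824406234743423 11.0 [-2.47198019  1.11523441  9.24052617]
```

View pics/s5.png

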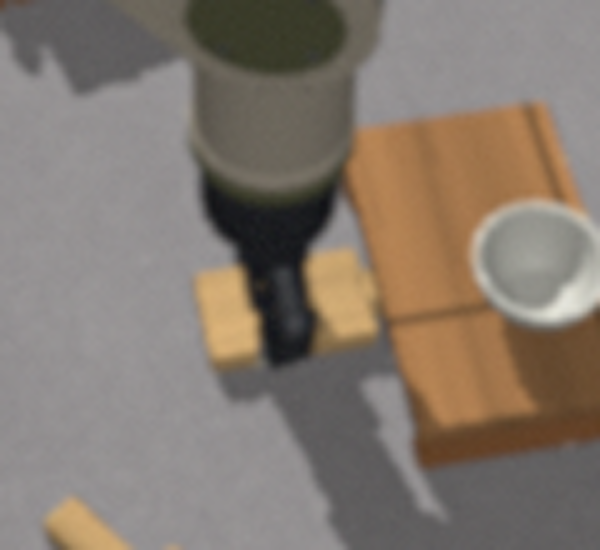

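Request:
carry_out(gripper=[0.5, 0.5, 0.5, 0.5, 0.5, 0.5, 0.5, 0.5, 0.5, 0.5], xyz=[[0, 0, -0.003], [-0.004, 0, -0.005], [-0.016, 0, -0.005], [-0.03, 0, -0.005], [-0.045, 0, -0.005], [-0.06, 0, -0.005], [-0.075, 0, -0.005], [-0.09, 0, -0.005], [-0.1, 0, -0.005], [-0.1, 0, -0.005]], rot=[[0, 0, 0], [0, 0, 0], [0, 0, 0], [0, 0, 0], [0, 0, 0], [0, 0, 0], [0, 0, 0], [0, 0, 0], [0, 0, 0], [0, 0, 0]])

```text
time_s: 9.15
tool_pos: [393.9, -177.5, 20.3]
tool_rot: [[0.972, -0.233, -0.001], [-0.233, -0.972, 0.0], [-0.001, -0.0, -1.0]]
ft_force: [0.7, 0.2, -1.3]
finger_gap: 0.683
```

```bash
python3 - <<'E'
from h import *
s=r.sense(); print(s['tool_pos'],s['finger_gap'],s['ft_force'],s['joint_positions'].round(2))
p,d=shot('top',6); crop(p,270,370,135,255,5,'pics/t6.png')
E
```

```text
[ 393.9455573  -177.4578414    20.29931748] 0.6829331081660677 [ 0.6559778   0.20070504 -1.27908986] [-0.34  0.22  0.71  2.2  -0.2   0.79 -1.3 ]
```

View pics/t6.png

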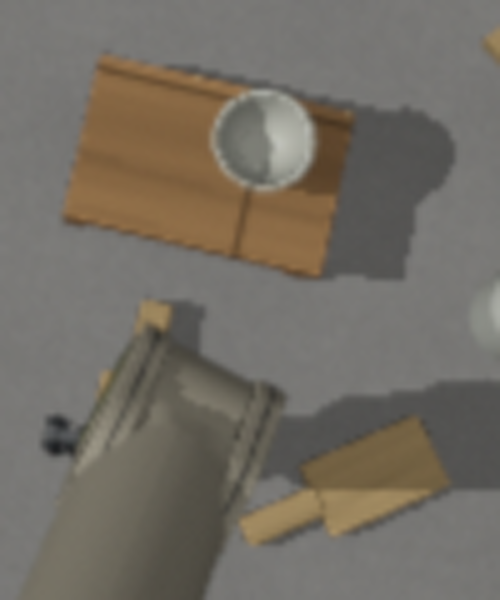

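```bash
python3 - <<'E'
from h import *
x=np.array([0,1,0.]); z=np.array([0,0,-1.]); R=np.c_[x,np.cross(z,x),z]
go([500,-125,130],R); go([500,-125,40],R);
E
```

```text
xyz m [ 0.0898 -0.0756 -0.1094] rot [ 3.0000e-04 -3.0000e-04 -1.8057e+00] t 9.2
xyz m [ 0.0898 -0.0756 -0.0194] rot [ 3.0000e-04 -3.0000e-04 -1.8057e+00] t 9.2
```

Request:
carry_out(gripper=[0.5, 0.5, 0.5, 0.5, 0.5, 0.5, 0.5, 0.5, 0.5, 0.5, 0.5, 0.5, 0.5, 0.5, 0.5, 0.5, 0.5, 0.5, 0.5], xyz=[[0, 0, -0.04], [0, 0, -0.08], [0, 0, -0.11], [0, 0, -0.11], [0.03, -0.025, -0.11], [0.06, -0.05, -0.11], [0.09, -0.0756, -0.11], [0.09, -0.0756, -0.11], [0.09, -0.0756, -0.11], [0.09, -0.0756, -0.11], [0.09, -0.0756, -0.11], [0.09, -0.0756, -0.11], [0.09, -0.0756, -0.11], [0.09, -0.0756, -0.11], [0.09, -0.0756, -0.11], [0.09, -0.0756, -0.08], [0.09, -0.0756, -0.05], [0.09, -0.0756, -0.02], [0.09, -0.0756, -0.02]], rot=[[0, 0, 0], [0, 0, 0], [0, 0, 0], [0, 0, -0.14], [0, 0, -0.28], [0, 0, -0.42], [0, 0, -0.56], [0, 0, -0.7], [0, 0, -0.84], [0, 0, -0.98], [0, 0, -1.12], [0, 0, -1.26], [0, 0, -1.4], [0, 0, -1.54], [0, 0, -1.68], [0, 0, -1.8057], [0, 0, -1.8057], [0, 0, -1.8057], [0, 0, -1.8057]])

```text
time_s: 11.1
tool_pos: [498.2, -124.9, 37.0]
tool_rot: [[-0.0, 1.0, -0.006], [1.0, 0.0, -0.001], [-0.001, -0.006, -1.0]]
ft_force: [-0.2, 0.7, -1.5]
finger_gap: 0.681
```

```bash
python3 - <<'E'
from h import *
x=np.array([0,1,0.]); z=np.array([0,0,-1.]); R=np.c_[x,np.cross(z,x),z]
s=r.sense(); print(s['tool_pos'],s['finger_gap'],s['ft_force'],s['joint_positions'].round(2))
go([500,-125,17],R)
p,d=shot('side',7); crop(p,150,350,110,260,4,'pics/s7.png')
E
```

```text
[ 498.20493253 -124.92423846   37.03271008] 0.6810042650468009 [-0.19700135  0.66290021 -1.45146335] [-0.29  0.34  0.51  1.98 -0.21  0.88  0.33]
xyz m [-0.0001  0.0019  0.02  ] rot [-0.0063  0.0008  0.0002] t 11.1
```

View pics/s7.png

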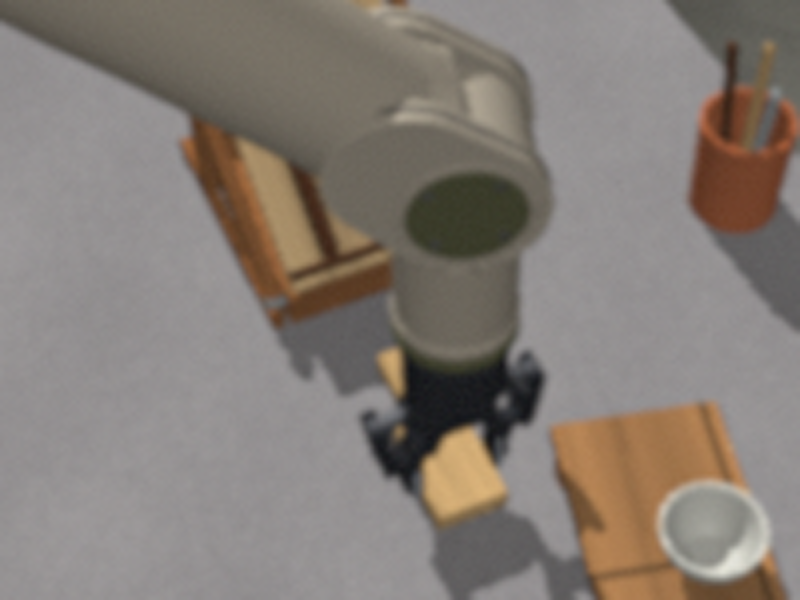

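Request:
carry_out(gripper=[0.5, 0.5, 0.5, 0.5, 0.5, 1, 1, 1, 1, 1, 1, 1], xyz=[[0, 0.002, 0.01], [0, 0.002, 0.015], [0, 0.002, 0.018], [0, 0.002, 0.0195], [0, 0.002, 0.0195], [0, 0.002, 0.0195], [0, 0.002, 0.0195], [0, 0.002, 0.0195], [0, 0.002, -0.01], [0, 0.002, -0.05], [0, 0.002, -0.1], [0, 0.002, -0.1]], rot=[[-0.006, 0, 0], [-0.006, 0, 0], [-0.006, 0, 0], [-0.006, 0, 0], [-0.006, 0, 0], [-0.006, 0, 0], [-0.006, 0, 0], [-0.006, 0, 0], [-0.006, 0, 0], [-0.006, 0, 0], [-0.006, 0, 0], [-0.006, 0, 0]])

```text
time_s: 12.35
tool_pos: [505.5, -126.2, 146.5]
tool_rot: [[0.001, 1.0, 0.016], [1.0, -0.001, -0.001], [-0.001, 0.016, -1.0]]
ft_force: [-0.0, -0.1, 0.2]
finger_gap: 0.999
```

```bash
python3 - <<'E'
from h import *
s=r.sense(); print(s['tool_pos'],s['finger_gap'],s['ft_force'])
p,d=shot('side',8); q,_=shot('top',8); crop(p,150,350,110,260,4,'pics/s8.png'); crop(q,190,320,150,250,6,'pics/t8.png')
E
```

```text
[ 505.53932333 -126.22511698  146.47550981] 0.9993799795895086 [-0.04195305 -0.05231366  0.22953903]
```

View pics/s8.png

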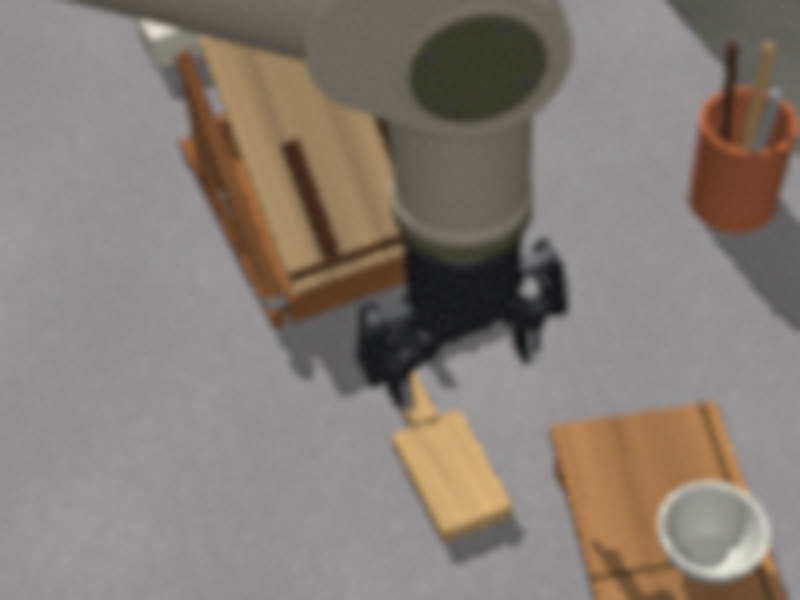

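View pics/t8.png

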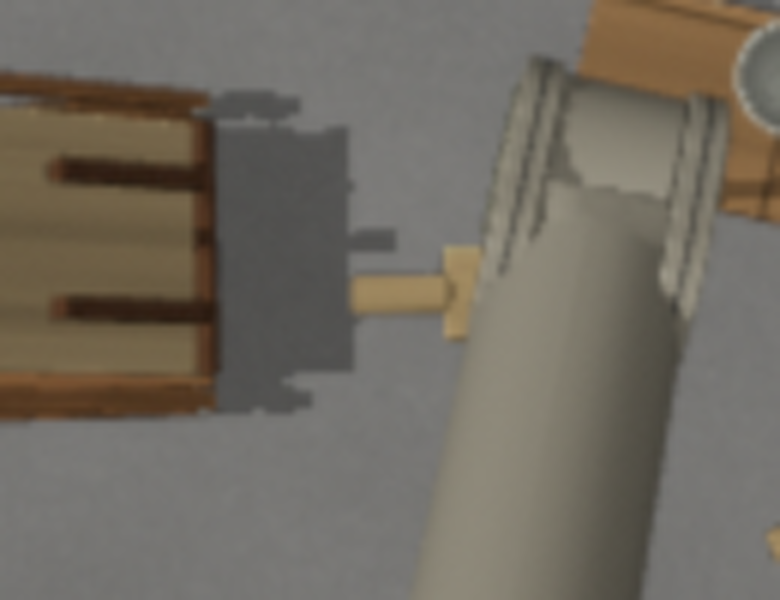

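```bash
python3 - <<'E'
from h import *
for u,v in [(351,275),(351,312),(445,276),(445,314)]: print('h',ray('top',u/6+189.6,v/6+149.6,22).round(1))
for u,v in [(443,246),(443,340)]: print('b',ray('top',u/6+189.6,v/6+149.6,18).round(1))
for u,v in [(393,435),(462,408),(512,505),(447,533)]: print('bS',ray('side',u/4+149.6,v/4+109.6,18).round(1))
E
```

```text
h [513.5  -4.2  22. ]
h [489.7  -3.6  22. ]
h [511.3 -64.3  22. ]
h [486.9 -63.6  22. ]
b [531.3 -63.7  18. ]
b [470.6 -62.   18. ]
bS [474.8 -64.   18. ]
bS [535.1 -63.5  18. ]
bS [ 530.6 -161.1   18. ]
bS [ 475.5 -162.4   18. ]
```

```bash
python3 - <<'E'
from h import *
x=np.array([.02,1,0.]);x/=np.linalg.norm(x); z=np.array([0,0,-1.]); R=np.c_[x,np.cross(z,x),z]
s=r.sense();print(s['tool_pos'])
go([501.5,-34,100],R)
go([501.5,-34,15],R)
E
```

```text
[ 502.93293855 -125.20599347  141.3950122 ]
xyz m [ 0.0912 -0.0018  0.0414] rot [0.0085 0.0001 0.02  ] t 12.45
xyz m [ 0.0912 -0.0025  0.1264] rot [0.0085 0.0001 0.02  ] t 12.45
```

Request:
carry_out(gripper=[0.6, 0.6, 0.6, 0.6, 0.6, 0.6], xyz=[[0.045, -0.001, 0.02], [0.085, -0.002, 0.037], [0.0912, -0.002, 0.037], [0.0912, -0.002, 0.037], [0.0912, -0.002, 0.037], [0.0912, -0.002, 0.037]], rot=[[0, 0, 0.02], [0, 0, 0.02], [0, 0, 0.02], [0, 0, 0.02], [0, 0, 0.02], [0, 0, 0.02]])

```text
time_s: 13.05
tool_pos: [500.5, -35.7, 103.3]
tool_rot: [[0.022, 1.0, 0.006], [1.0, -0.022, -0.001], [-0.001, 0.006, -1.0]]
ft_force: [0.4, 0.1, -0.1]
finger_gap: 0.6
```

```bash
python3 - <<'E'
from h import *
x=np.array([.02,1,0.]);x/=np.linalg.norm(x); z=np.array([0,0,-1.]); R=np.c_[x,np.cross(z,x),z]
s=r.sense();print(s['tool_pos'])
go([501.5,-34,15],R)
E
```

```text
[500.48267885 -35.66501542 103.25929418]
xyz m [0.0018 0.0005 0.0883] rot [ 0.0059  0.001  -0.0023] t 13.05
```

Request:
carry_out(gripper=[0.6, 0.6, 0.6, 0.6, 0.6, 0.6, 0.1, 0.1, 0.1, 0.1, 0.1], xyz=[[0.002, 0.0005, 0.04], [0.002, 0.0005, 0.065], [0.002, 0.0005, 0.08], [0.002, 0.0005, 0.087], [0.002, 0.0005, 0.087], [0.002, 0.0005, 0.087], [0.002, 0.0005, 0.087], [0.002, 0.0005, 0.087], [0.002, 0.0005, 0.087], [0.002, 0.0005, 0.087], [0.002, 0.0005, 0.087]], rot=[[0.004, 0.001, -0.002], [0.004, 0.001, -0.002], [0.004, 0.001, -0.002], [0.004, 0.001, -0.002], [0.004, 0.001, -0.002], [0.004, 0.001, -0.002], [0.004, 0.001, -0.002], [0.004, 0.001, -0.002], [0.004, 0.001, -0.002], [0.004, 0.001, -0.002], [0.004, 0.001, -0.002]], newtons=60)

```text
time_s: 14.15
tool_pos: [502.4, -32.1, 17.3]
tool_rot: [[0.018, 1.0, 0.004], [1.0, -0.018, 0.001], [0.001, 0.004, -1.0]]
ft_force: [-1.7, 0.3, 6.5]
finger_gap: 0.263
```

```bash
python3 - <<'E'
from h import *
s=r.sense();print(s['tool_pos'],s['finger_gap'],s['ft_force'])
print(s['tool_rot'].round(3))
p,d=shot('side',9); crop(p,150,350,110,260,4,'pics/s9.png')
E
```

```text
[502.41881681 -32.12195293  17.26328787] 0.26267296917926963 [-1.68764445  0.32428749  6.50651483]
[[ 0.018  1.     0.004]
 [ 1.    -0.018  0.001]
 [ 0.001  0.004 -1.   ]]
```

View pics/s9.png

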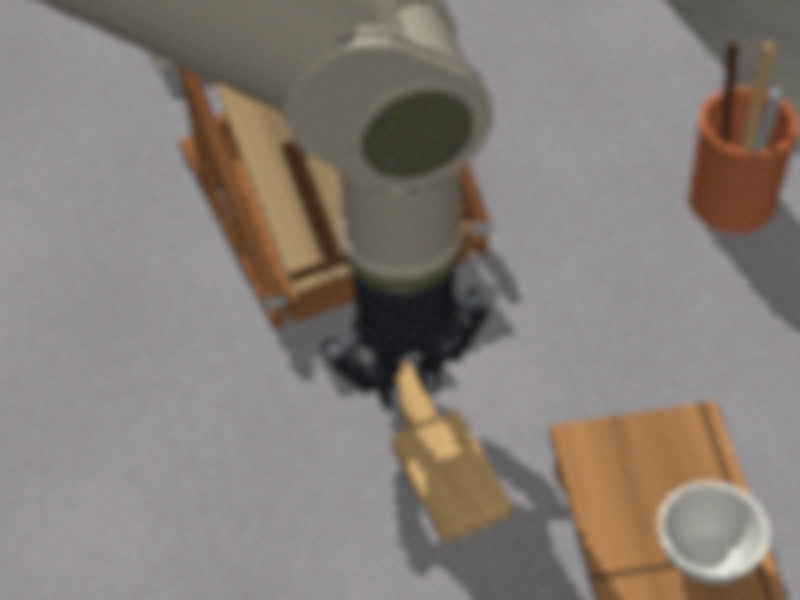

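```bash
python3 - <<'E'
from h import *
th=.616; n=np.array([0,-np.sin(th),np.cos(th)])
# plane z = tan(th)*(y-y0)+..., face passes hinge+12n
q=np.array([0,87,35])+12*n; b=np.tan(th); pl=np.array([0,b,q[2]-b*q[1]]); q2=q+19*n; pf=np.array([0,b,q2[2]-b*q2[1]])
print(pl)
a=np.load('top4.npz')['p']; crop(a,160,228,160,216,11,'pics/t4b.png')
b8=np.load('side8.npz')['p']; crop(np.load('side3.npz')['p'],195,285,115,195,8,'pics/s3b.png')
E
```

```text
[  0.           0.70788751 -11.88386351]
```

View pics/t4b.png

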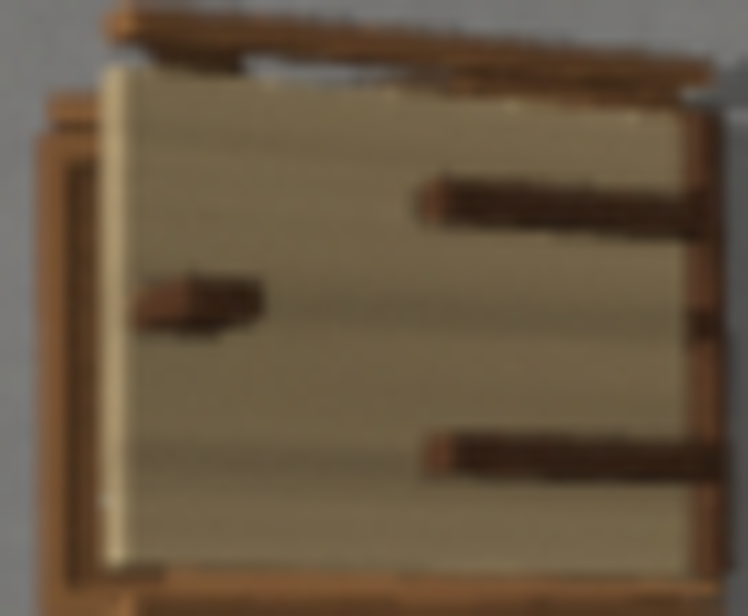

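View pics/s3b.png

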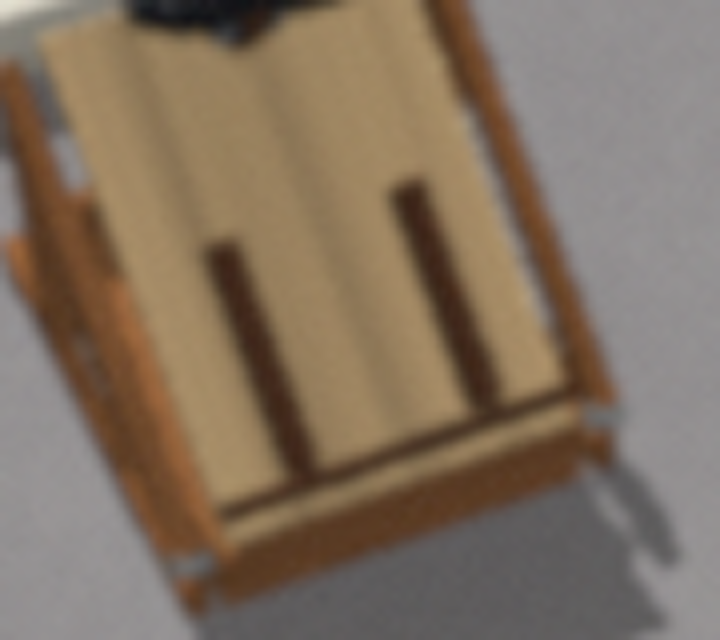

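```bash
python3 - <<'E'
from h import *
th=.616; n=np.array([0,-np.sin(th),np.cos(th)]); b=np.tan(th)
def plane(hh):
    q=np.array([0,87,35])+(12+hh)*n; return np.array([0,b,q[2]-b*q[1]])
bx=np.array([0,np.cos(th),np.sin(th)])
def rep(l,nm,u,v,h):
    p=raypl(nm,u,v,plane(h)); e=p-np.array([0,87,35]); print(l,nm,p.round(1),'x from seat',round(e@bx-16,1))
for l,u,v,h in [('c1',128,68,0),('c2',690,107,0),('c3',690,572,0),('c4',128,565,0),('f1a',450,178,19),('f1b',450,225,19),('f2a',450,432,19),('f2b',450,478,19)]:
    rep(l,'top',u/11+159.55,v/11+159.55,h)
for l,u,v,h in [('fx-o',205,245,19),('fx-i',240,240,19),('fx-o low',285,480,19),('fx-i low',318,472,19),('fx+i',390,190,19),('fx+o',428,180,19),('fx+i low',472,408,19),('fx+o low',502,400,19),('cornerTL',40,40,0),('ledge in R',572,385,0),('ledge in L',220,512,0)]:
    rep(l,'side',u/8+194.55,v/8+114.55,h)
E
```

```text
c1 top [607.2 262.1 173.6] x from seat 207.0
c2 top [612.5  91.3  52.8] x from seat -2.2
c3 top [451.4  93.7  54.4] x from seat 0.7
c4 top [448.2 261.9 173.5] x from seat 206.8
f1a top [576.7 165.2 128.3] x from seat 101.8
f1b top [561.1 165.3 128.4] x from seat 101.9
f2a top [492.8 165.8 128.8] x from seat 102.5
f2b top [477.8 166.  128.9] x from seat 102.7
fx-o side [481.7 167.7 130.1] x from seat 104.9
fx-i side [496.1 165.7 128.7] x from seat 102.4
fx-o low side [479.   84.7  71.4] x from seat 3.1
fx-i low side [493.1  83.6  70.6] x from seat 1.8
fx+i side [563.5 166.2 129.1] x from seat 103.0
fx+o side [580.4 165.5 128.5] x from seat 102.1
fx+i low side [564.  87.  73.] x from seat 6.0
fx+o low side [577.4  86.2  72.4] x from seat 5.0
cornerTL side [450.3 264.5 175.4] x from seat 210.0
ledge in R side [614.3  95.5  55.7] x from seat 2.9
ledge in L side [452.7  93.9  54.6] x from seat 1.0
```

```bash
cat >> h.py <<'E'
def bd(a,nn,th=.615,x=530.): # coords from seat
    c,s=np.cos(th),np.sin(th); return np.array([x,87+(16+a)*c-(12+nn)*s,35+(16+a)*s+(12+nn)*c])
E
python3 - <<'E'
from h import *
print(bd(151,77.3)); go(bd(151,77.3)+[0,0,60],Rb(.615)); go(bd(151,77.3),Rb(.615))
E
```

```text
[530.         171.87876959 204.28994203]
xyz m [ 0.2047  0.0248 -0.2468] rot [ 0.0092  0.6141 -0.0163] t 14.2
xyz m [ 0.2046  0.0246 -0.1868] rot [ 0.0092  0.6141 -0.0163] t 14.2
```

Request:
carry_out(gripper=[0.1, 0.1, 0.1, 0.1, 0.1, 0.1, 0.1, 0.1, 0.1, 0.1, 0.1, 0.1, 0.1, 0.1, 0.1, 0.1, 0.1, 0.1], xyz=[[0, 0, -0.02], [0, 0, -0.06], [0, 0, -0.1], [0, 0, -0.14], [0, 0, -0.18], [0, 0, -0.22], [0, 0, -0.2468], [0.03, 0.005, -0.2468], [0.06, 0.01, -0.2468], [0.09, 0.015, -0.2468], [0.12, 0.018, -0.2468], [0.15, 0.02, -0.2468], [0.18, 0.024, -0.2468], [0.2047, 0.0248, -0.2468], [0.2047, 0.0248, -0.2168], [0.2046, 0.0246, -0.1868], [0.2046, 0.0246, -0.1868], [0.2046, 0.0246, -0.1868]], rot=[[0, 0, 0], [0, 0, 0], [0, 0, 0], [0, 0, 0], [0, 0.08, 0], [0, 0.16, 0], [0, 0.24, 0], [0, 0.32, 0], [0.005, 0.4, -0.01], [0.009, 0.48, -0.0163], [0.0092, 0.55, -0.0163], [0.0092, 0.6141, -0.0163], [0.0092, 0.6141, -0.0163], [0.0092, 0.6141, -0.0163], [0.0092, 0.6141, -0.0163], [0.0092, 0.6141, -0.0163], [0.0092, 0.6141, -0.0163], [0.0092, 0.6141, -0.0163]])

```text
time_s: 16.0
tool_pos: [529.5, 171.7, 203.8]
tool_rot: [[0.002, 1.0, -0.002], [0.817, -0.0, 0.577], [0.577, -0.003, -0.817]]
ft_force: [0.5, -0.1, -1.1]
finger_gap: 0.264
```

```bash
python3 - <<'E'
from h import *
s=r.sense();print(s['tool_pos'],s['finger_gap'],s['ft_force'])
go(bd(151,77.3),Rb(.615))
p,d=shot('side',10); q,_=shot('top',10); crop(p,180,300,70,200,4,'pics/s10.png'); crop(q,140,260,150,230,6,'pics/t10.png')
E
```

```text
[529.46195929 171.72240361 203.77397982] 0.26395334584261154 [ 0.5220053  -0.10350733 -1.11257576]
xyz m [ 0.0004  0.0005 -0.0003] rot [-0.0018  0.0004 -0.0019] t 16.0
```

View pics/s10.png

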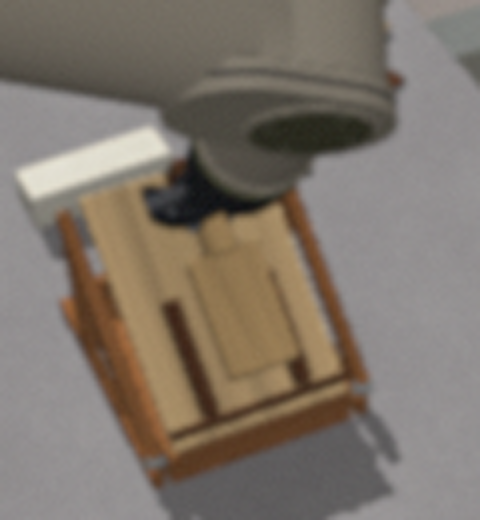

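View pics/t10.png

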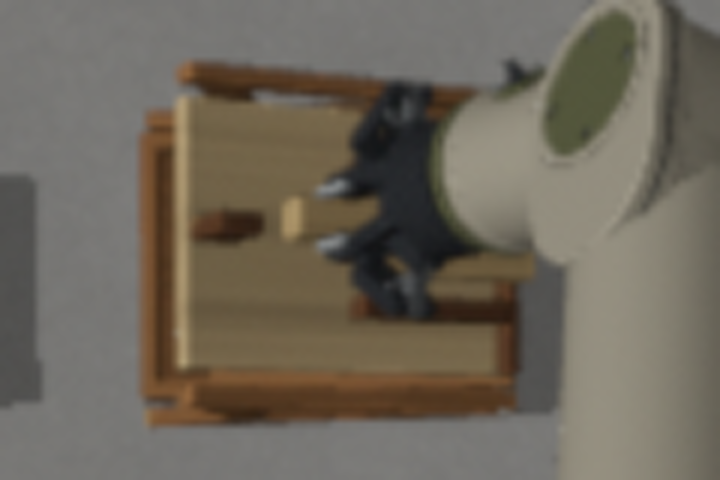

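```bash
python3 - <<'E'
from h import *
crop(np.load('side10.npz')['p'],215,265,115,175,10,'pics/s10b.png')
E
```

```text
(no output)
```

View pics/s10b.png

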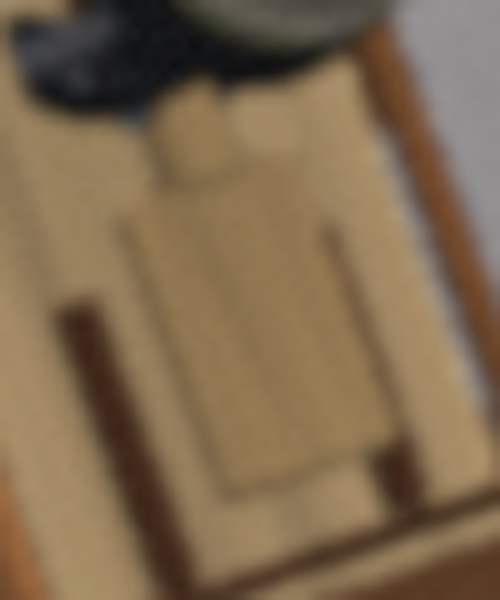

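```bash
python3 - <<'E'
from h import *
th=.615; n=np.array([0,-np.sin(th),np.cos(th)]); b=np.tan(th); bx=np.array([0,np.cos(th),np.sin(th)])
q=np.array([0,87,35])+(12+78)*n; pl=np.array([0,b,q[2]-b*q[1]])
for u,v in [(127,218),(310,152),(398,440),(230,495)]:
    p=raypl('side',u/10+214.55,v/10+114.55,pl); print(p.round(1),round((p-[0,87,35])@bx-16,1))
E
```

```text
[500.3 141.7 183.8] 114.5
[563.8 143.6 185.2] 116.9
[558.   65.3 129.9] 21.1
[500.5  65.9 130.3] 21.7
```

Request:
carry_out(gripper=[0.1, 0.1, 0.1, 0.1, 0.1, 0.1, 0.1, 0.1, 0.1], xyz=[[-0.004, 0.0005, 0.015], [-0.008, 0.0005, 0.03], [-0.01, 0.0005, 0.04], [-0.01, 0.0005, 0.045], [-0.01, 0.0005, 0.05], [-0.01, 0.0005, 0.053], [-0.01, 0.0005, 0.055], [-0.01, 0.0005, 0.055], [-0.01, 0.0005, 0.055]], rot=[[0, 0, 0], [0, 0, 0], [0, 0, 0], [0, 0, 0], [0, 0, 0], [0, 0, 0], [0, 0, 0], [0, 0, 0], [0, 0, 0]])

```text
time_s: 17.0
tool_pos: [530.0, 195.3, 152.6]
tool_rot: [[0.001, 1.0, -0.001], [0.817, -0.0, 0.577], [0.577, -0.002, -0.817]]
ft_force: [0.4, -0.6, -1.9]
finger_gap: 0.263
```

```bash
python3 - <<'E'
from h import *
s=r.sense();print(s['tool_pos'],s['finger_gap'],s['ft_force'],s['wrist_torque'])
go(bd(141,17.3),Rb(.615))
p,d=shot('side',11); crop(p,210,270,110,180,9,'pics/s11.png')
E
```

```text
[530.00778864 195.30743015 152.64957168] 0.26288200518020155 [ 0.44388699 -0.62923308 -1.85092413] [-0.72326055 -0.00574044  0.01542833]
xyz m [ 0.0007 -0.      0.0043] rot [-0.0012  0.0004 -0.0012] t 17.0
```

View pics/s11.png

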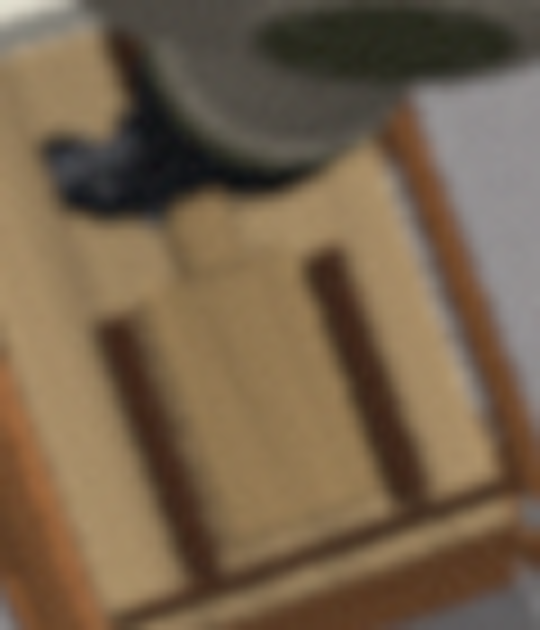

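Request:
carry_out(gripper=[0.1, 0.1, 0.1, 0.1, 0.1], xyz=[[0, 0, 0.001], [0, 0, 0.002], [0, 0, 0.003], [-0.003, 0, 0.003], [-0.005, 0, 0.003]], rot=[[0, 0, 0], [0, 0, 0], [0, 0, 0], [0, 0, 0], [0, 0, 0]])

```text
time_s: 17.55
tool_pos: [529.8, 192.8, 146.8]
tool_rot: [[0.001, 1.0, -0.002], [0.817, -0.0, 0.576], [0.576, -0.002, -0.817]]
ft_force: [0.7, -0.1, -2.7]
finger_gap: 0.266
```

```bash
python3 - <<'E'
from h import *
s=r.sense();print(s['tool_pos'],s['ft_force'],s['wrist_torque'],'tool frame f',s['tool_rot'].T@s['ft_force'])
go(bd(131,17.3),Rb(.615))
E
```

```text
[529.75981675 192.79058233 146.81805959] [ 0.7354963  -0.10125577 -2.65911663] [-0.71737442 -0.04639623 -0.01272497] tool frame f [-1.61466273  0.74136708  2.11313698]
xyz m [-0.0039  0.0002  0.001 ] rot [-0.0018  0.0006 -0.0013] t 17.55
```

Request:
carry_out(gripper=[0.1, 0.1, 0.1, 0.1], xyz=[[0, 0, 0.0005], [0, 0, 0.001], [-0.0015, 0, 0.001], [-0.003, 0, 0.001]], rot=[[0, 0, 0], [0, 0, 0], [0, 0, 0], [0, 0, 0]])

```text
time_s: 17.95
tool_pos: [529.9, 191.9, 145.0]
tool_rot: [[0.001, 1.0, -0.002], [0.816, 0.0, 0.578], [0.578, -0.002, -0.816]]
ft_force: [0.3, 5.2, 2.4]
finger_gap: 0.265
```

```bash
python3 - <<'E'
from h import *
s=r.sense();print(s['tool_pos'],s['ft_force'],s['wrist_torque'],'tool frame f',s['tool_rot'].T@s['ft_force'])
go(bd(131,17.3),Rb(.615))
p,d=shot('side',12); crop(p,210,270,110,180,9,'pics/s12.png'); W=xyz('side',d)
E
```

```text
[529.94739399 191.91011648 145.00708263] [0.30551086 5.17402634 2.4428494 ] [ 0.66225351  0.0744998  -0.11571065] tool frame f [5.63472042 0.30340606 0.99462011]
xyz m [-0.0022  0.0001  0.    ] rot [-0.0016 -0.0009 -0.0006] t 17.95
```

View pics/s12.png

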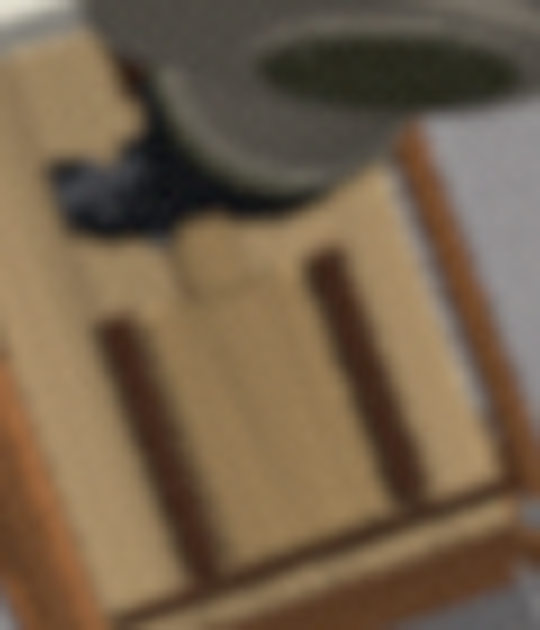

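Request:
carry_out(gripper=[0.1, 0.1, 0.1], xyz=[[0.001, 0, 0.0003], [0.001, 0, 0.0006], [0.001, 0, 0.001]], rot=[[0, 0, 0], [0, 0, 0], [0, 0, 0]])

```text
time_s: 18.3
tool_pos: [529.8, 192.5, 144.3]
tool_rot: [[0.001, 1.0, -0.002], [0.817, -0.0, 0.577], [0.577, -0.002, -0.817]]
ft_force: [0.2, 0.2, 0.3]
finger_gap: 0.264
```

```bash
python3 - <<'E'
from h import *
s=r.sense();print(s['tool_pos'],s['ft_force'],s['wrist_torque'],'tool frame f',s['tool_rot'].T@s['ft_force'])
go(bd(131,17.3),Rb(.615))
E
```

```text
[529.84419963 192.5332749  144.27312443] [0.15128798 0.18047837 0.34286313] [-0.55224153  0.03222243 -0.03616034] tool frame f [ 0.34532484  0.15057799 -0.17633106]
xyz m [-0.0022  0.0002 -0.0009] rot [-0.0016  0.0005 -0.0013] t 18.3
```

Request:
carry_out(gripper=[0.3, 0.4, 0.5, 0.5, 0.5, 0.5, 0.5, 0.5, 0.5, 0.5], xyz=[[0, 0, 0], [0, 0, 0], [0, 0, 0], [0, 0, 0], [0, 0, -0.01], [0, 0, -0.03], [0, 0, -0.06], [0, 0, -0.1], [0, 0, -0.13], [0, 0, -0.13]], rot=[[0, 0, 0], [0, 0, 0], [0, 0, 0], [0, 0, 0], [0, 0, 0], [0, 0, 0], [0, 0, 0], [0, 0, 0], [0, 0, 0], [0, 0, 0]])

```text
time_s: 19.3
tool_pos: [532.1, 114.1, 254.7]
tool_rot: [[0.001, 1.0, 0.006], [0.817, -0.005, 0.577], [0.577, 0.004, -0.817]]
ft_force: [-0.1, -1.3, -0.8]
finger_gap: 0.502
```

Request:
carry_out(gripper=[0.5, 0.5, 0.5, 0.5, 0.5, 0.5], xyz=[[-0.05, 0, -0.05], [-0.1, 0, -0.09], [-0.15, 0, -0.12], [-0.2, 0, -0.13], [-0.22, 0, -0.13], [-0.22, 0, -0.13]], rot=[[0, 0, 0], [0, 0, 0], [0, 0, 0], [0, 0, 0], [0, 0, 0], [0, 0, 0]])

```text
time_s: 19.9
tool_pos: [528.3, -142.4, 227.3]
tool_rot: [[0.009, 1.0, -0.001], [0.818, -0.007, 0.575], [0.575, -0.006, -0.818]]
ft_force: [0.1, -0.5, 0.7]
finger_gap: 0.499
```

```bash
python3 - <<'E'
from h import *
s=r.sense();print(s['time_s'],s['tool_pos'],s['ft_force'],s['finger_gap'])
p,d=shot('side',13); q,e=shot('top',13); crop(p,185,285,80,195,5,'pics/s13.png'); crop(q,130,240,150,230,7,'pics/t13.png')
cv2.imwrite('pics/top13.png',q[:,:,::-1])
th=.615; n=np.array([0,-np.sin(th),np.cos(th)]);bx=np.array([0,np.cos(th),np.sin(th)])
for nm,dd in (('side',d),('top',e)):
    W=xyz(nm,dd); P=W.reshape(-1,3); v=P-[0,87,35]; a=v@bx-16; h=v@n-12; x=P[:,0]-530
    for lab,m in dict(boardL=(abs(x+65)<10)&(a>10)&(a<190),boardR=(abs(x-65)<10)&(a>10)&(a<190),blade=(abs(x)<25)&(a>8)&(a<92),handle=(abs(x)<8)&(a>108)&(a<152)).items():
        m=m&(abs(h)<35); 
        if m.sum()>15:
            k=np.polyfit(a[m],h[m],1); print(nm,lab,m.sum(),'median h',np.median(h[m]).round(1),'slope',k[0].round(4))
E
```

```text
19.9 [ 528.33366041 -142.36203846  227.33429081] [ 0.0974587  -0.49101628  0.67653134] 0.49889381676580674
side boardL 198 median h -0.8 slope -0.0013
side blade 214 median h 16.6 slope 0.0239
top boardL 239 median h -0.6 slope 0.0024
top boardR 233 median h -2.1 slope 0.0084
top blade 266 median h 16.6 slope -0.0067
top handle 49 median h 19.6 slope 0.0434
```

View pics/s13.png

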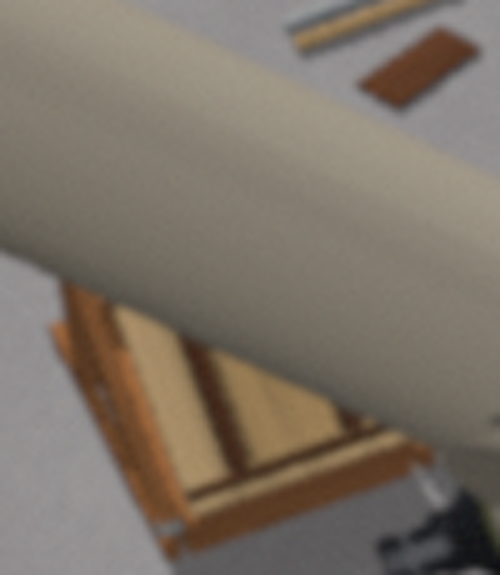

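View pics/t13.png

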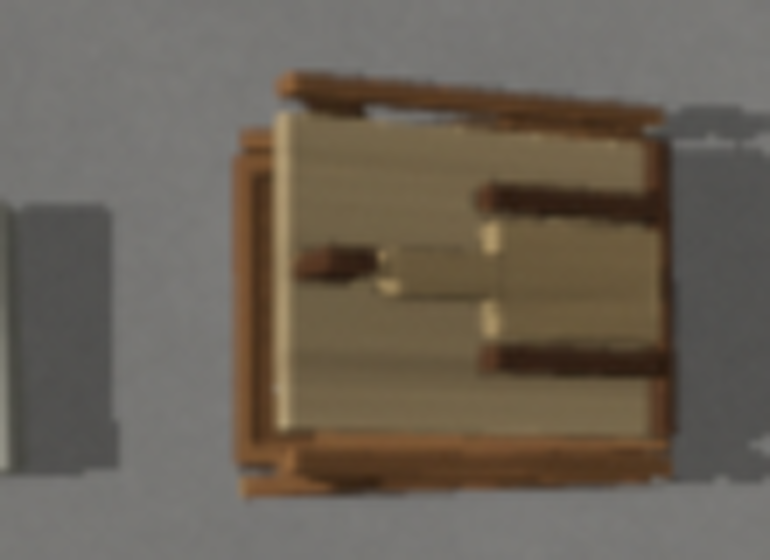

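Request:
carry_out(gripper=[0.5, 0.5, 0.5, 0.5, 0.5, 0.5, 0.5], xyz=[[-0.03, 0, -0.04], [-0.06, 0, -0.08], [-0.09, 0, -0.12], [-0.12, 0, -0.15], [-0.15, 0, -0.17], [-0.15, 0, -0.17], [-0.15, 0, -0.17]], rot=[[0, 0, 0], [0, 0, 0], [0, 0, 0], [0, 0, 0], [0, 0, 0], [0, 0, 0], [0, 0, 0]])

```text
time_s: 20.7
tool_pos: [530.7, -356.7, 282.2]
tool_rot: [[0.0, 1.0, -0.002], [0.817, 0.001, 0.577], [0.577, -0.002, -0.817]]
ft_force: [0.3, -0.3, -0.7]
finger_gap: 0.503
```

```bash
python3 - <<'E'
from h import *
s=r.sense();print(s['time_s'],s['tool_pos'],s['qd'].round(3))
p,d=shot('side',14); q,e=shot('top',14); crop(p,185,285,80,195,5,'pics/s14.png'); cv2.imwrite('pics/top14.png',q[:,:,::-1])
try: board_plane(14)
except Exception as ex: print(ex)
E
```

```text
20.7 [ 530.74028501 -356.69275658  282.18058291] [-0.037 -0.025 -0.005  0.017 -0.001 -0.002  0.003]
side 97 [-0.02328217  0.65366805 13.31613448] ang 0.5792398483874818 std 2.8421471940201055 z at (516,200) 132.036142483125
top 885 [-2.95356882e-03  7.03711671e-01 -1.07548244e+01] ang 0.6132168230174603 std 3.529777162616605 z at (516,200) 128.46346837061395
```

View pics/s14.png

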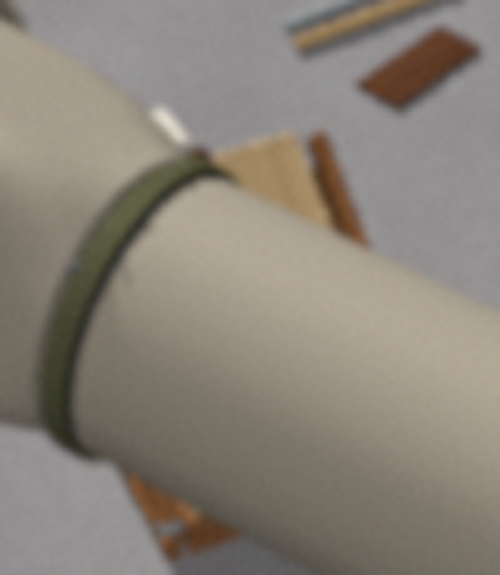

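View pics/top14.png

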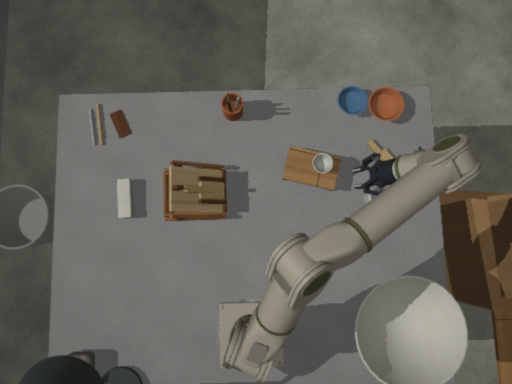

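```bash
python3 - <<'E'
from h import *
th=.615; n=np.array([0,-np.sin(th),np.cos(th)]); b=np.tan(th); bx=np.array([0,np.cos(th),np.sin(th)])
for l,u,v,h in [('blade end top',501,232,18),('blade end top2',501,325,18),('handle end top',399,250,22),('handle end',402,292,22),('ledge in',657,260,18)]:
    q=np.array([0,87,35])+(12+h)*n; pl=np.array([0,b,q[2]-b*q[1]])
    p=raypl('top',u/7+129.57,v/7+149.57,pl); print(l,p.round(1),round((p-[0,87,35])@bx-16,1))
q=np.load('top14.npz')['p']; crop(q,160,230,155,225,9,'pics/t14.png')
E
```

```text
blade end top [551.6 163.3 125.6] 98.6
blade end top2 [503.3 163.7 125.9] 99.0
handle end top [537.9 210.  163.5] 158.6
handle end [516.7 208.7 162.6] 157.0
ledge in [542.7  86.8  71.6] 4.9
```

View pics/t14.png

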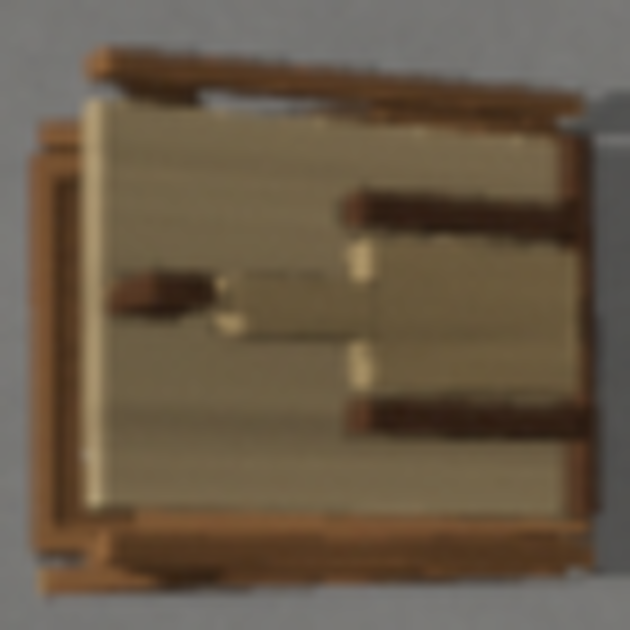

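```bash
python3 - <<'E'
from h import *
print(r.finish_job())
E
```

```text
the job is handed in; nothing more can be done
None
```

The job is done and was handed in at about 21 s of the 72 s allowed, with the arm clear of everything; no verdict was reported.

- **Board:** I raised it by the fin to about 0.615 rad (35.2°) and let go. Camera plane fits afterwards gave 0.613–0.619 rad, and it did not move when the paddle was laid on it.
- **Paddle:** I pulled it out by the blade, put it down on the bench and let go. I then took it by the handle, laid it between the fences and slid it down to the ledge with about 5 N. The wrist force stayed under 10 N in every reading I took.
- **Last checks:**
  - The blade lies flat; its upper face measured about 17 mm above the board, for an 18 mm blade.
  - Its upper end measured 99 mm up from the ledge, for a 100 mm blade, so it is against the ledge within camera error. The handle points up the slope.
  - The final top picture shows the bowl and plaster block where they were. The arm hid the jar; the gripper passed well above it and no contact force showed.
- **Disagreement:** in the last side view the arm covered most of the board, and a fit from the few pixels left gave 0.58 rad. I set it aside because the top view at the same moment gave 0.613.

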